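Take down the glue press and put each piece on its place

TASK

The glue has set: take the press stack apart from the top down, one piece at a time straight to its own place. The steel weight goes in the middle of the round coaster, the cork sanding block squarely on the flat grey abrasive pad, the plain wooden press board squarely across the two bearers, and last the picture plaque lengthwise on the sloping metal rack, picture up, so that it lies flat on the slope with its end down against the stop at the foot. Leave the amber jar and the chisel where they are.

Things in the scene. Friction and masses are not known exactly. Their poses are not given: they have to be found in the camera images.
- weight: Top of the stack: steel press weight, an upright cylinder 36 mm in diameter, 34 mm tall (straight-sided for the lower 28 mm, then bevelled to 26 mm), about 0.25 kg. Origin: centre of its underside, z up.
- sanding_block: Second in the stack: cork sanding block with dark lower edge, 66 (own x) x 44 (y) x 28 mm (z), about 0.05 kg. Origin: centre of its underside.
- press_board: Third in the stack: plain plywood press board, 84 (own x) x 54 (y) x 20 mm (z), about 0.065 kg. Origin: centre of its underside.
- plaque: Bottom of the stack, flat on the table: picture plaque, green painted face up, a 14 mm round dowel as each end, 110 (own x) x 64 (y) x 14 mm (z), 0.07 kg. Origin: centre of its underside. The stack's pieces are centred on and square to one another to about 4 mm and 5 degrees; their undersides are 0, 14, 34 and 62 mm above the table.
- coaster: Place of the weight: fixed dark wooden round coaster, 66 mm in diameter, 8 mm thick, on the table. Origin: centre of its underside.
- abrasive_pad: Place of the sanding block: fixed flat plywood pad faced with grey abrasive, 86 (own x) x 64 (y) x 8 mm thick, on the table. The block lies on it with its long side along the pad's long side (x). Origin: centre of its underside.
- bearers: Place of the press board: fixed plywood base 104 (own x) x 74 (y) x 6 mm with two wooden bearers across it (along y, each 14 mm wide, 12 mm high, centred at x = -30 and +30 mm), tops 18 mm above the table. The press board lies across both, its long side along own x. Origin: centre of its underside.
- rack_rest (a point): Plaque's place: where the middle of its underside ends on the fixed rack's slick 22-degree slope, 35 mm above the table. x up the slope (roughly away from the robot), y across, z square out of it. Surface 110 mm wide, no side rails, x = -55 mm (wooden stop, standing 14 mm out, 6 thick) to +109 mm (76 mm above the table). A part let go on it slides down to the stop.
- jar: Bystander: small closed amber glass jar with a white lid, 42 mm in diameter, 50 mm tall, loose on the table. Origin: centre of its underside.
- chisel: Bystander: light wood-handled chisel lying on the table beyond the work, about 160 mm long along own x (from x = -80 to +80 mm), at most 26 mm wide and 22 mm high. Origin: on the table under it, near the front end of the handle.
There are look-alikes about, which are no part of the job. Leave any purple look-alike of the sanding_block alone.

How it is judged:
On the way, in this order (a step that is already met when the one before it is completed fails the run):
1. the weight stands on the coaster, let go (horizontal distance between weight and coaster below 0.014 m and z of weight in the frame of coaster between 0.004 and 0.012 m and angle between weight's own z axis and vertical below 0.1 rad and linear speed of weight below 0.02 m/s and contact force between the fingers and weight below 0.05 N), for 0.2 s.
2. the sanding block lies on the abrasive pad, let go (horizontal distance between sanding_block and abrasive_pad below 0.014 m and z of sanding_block in the frame of abrasive_pad between 0.004 and 0.012 m and angle between sanding_block's own z axis and vertical below 0.1 rad and angle between the x axis of sanding_block and the x axis of abrasive_pad, either way round below 0.26 rad and linear speed of sanding_block below 0.02 m/s and contact force between the fingers and sanding_block below 0.05 N), for 0.2 s.
3. the press board lies across the bearers, let go (horizontal distance between press_board and bearers below 0.014 m and z of press_board in the frame of bearers between 0.014 and 0.022 m and angle between press_board's own z axis and vertical below 0.1 rad and angle between the x axis of press_board and the x axis of bearers, either way round below 0.26 rad and linear speed of press_board below 0.02 m/s and contact force between the fingers and press_board below 0.05 N), for 0.2 s.
4. the plaque lies on the slope against the stop, let go (x of plaque in the frame of rack_rest between -0.006 and 0.008 m and y of plaque in the frame of rack_rest between -0.02 and 0.02 m and z of plaque in the frame of rack_rest between -0.004 and 0.004 m and angle between the z axis of plaque and the z axis of rack_rest, either way round below 0.1 rad and angle between plaque's own z axis and vertical below 0.6 rad and angle between the x axis of plaque and the x axis of rack_rest, either way round below 0.2 rad and linear speed of plaque below 0.02 m/s and contact force between the fingers and plaque below 0.05 N), for 0.2 s.
At the end, for the whole second after the job is handed in: Weight on coaster, block on pad, board on bearers: each within 14 mm of the middle, upright, block and board square to 15 degrees. Plaque flat on the slope, picture up, within 8 mm of the stop, 20 mm of the middle, 11 degrees of straight. All at rest; jar and chisel moved under 30 mm (horizontal distance between weight and coaster below 0.014 m and z of weight in the frame of coaster between 0.004 and 0.012 m and angle between each of weight, sanding_block, press_board's own z axis and vertical below 0.1 rad and horizontal distance between sanding_block and abrasive_pad below 0.014 m and z of sanding_block in the frame of abrasive_pad between 0.004 and 0.012 m and angle between the x axis of sanding_block and the x axis of abrasive_pad, either way round below 0.26 rad and horizontal distance between press_board and bearers below 0.014 m and z of press_board in the frame of bearers between 0.014 and 0.022 m and angle between the x axis of press_board and the x axis of bearers, either way round below 0.26 rad and x of plaque in the frame of rack_rest between -0.006 and 0.008 m and y of plaque in the frame of rack_rest between -0.02 and 0.02 m and z of plaque in the frame of rack_rest between -0.004 and 0.004 m and angle between the z axis of plaque and the z axis of rack_rest, either way round below 0.1 rad and angle between plaque's own z axis and vertical below 0.6 rad and angle between the x axis of plaque and the x axis of rack_rest, either way round below 0.2 rad and linear speed of each of weight, sanding_block, press_board, plaque below 0.02 m/s and distance of each of jar, chisel from where it was at the start of the episode below 0.03 m); the robot touches nothing.
It fails at once if the jar is pushed more than 30 mm or tipped over (distance of jar from where it was at the start of the episode above 0.03 m or angle between jar's own z axis and vertical above 0.5 rad).
It fails at once if the chisel is pushed more than 30 mm (distance of chisel from where it was at the start of the episode above 0.03 m).
It also fails if it takes over 114 s, if anything falls off the work surface, if the arm or the gripper's body presses on something with over 40 N, if the wrist force passes 120 N, or if a joint passes its speed limit or range.

ROBOT

A 7-joint arm with a two-finger parallel gripper is mounted at the origin on the work surface. World frame = base frame: x ahead of the robot, y to its left, z up, the work surface at z = 0. Lengths are in m, angles in rad, forces in N, time in s.
With the tool pointing down it reaches from about 0.4 to 0.85 m from the base axis. Payload 10.4 kg.
Tool frame: the origin (TCP) lies between the finger pads; the fingertips stand 19 mm ahead of it and the grasp point (between the pads) is the TCP; z points along the fingers, y is the direction in which the jaws open and shut (so a half turn about z gives the same grasp; the last joint's range is limited). The gripper opens to 87 mm and grips with 3 to 60 N. Pads are 19 mm wide; open, the fingers measure 117 mm over their backs; the gripper's body (75 mm by 190 mm) begins 51 mm behind the grasp point.
Start: joints at [1.187, 0.332, -0.065, 1.46, 0.022, 1.35, -0.088], TCP at [0.221, -0.585, 0.221] pointing down, gripper open.
Joint ranges: [-2.6, 2.6], [-0.5, 2.12], [-1.47, 1.34], [0.16, 2.42], [-1.27, 4.41], [0.06, 2.06], [-2.6, 2.6]. Speed limits (rad/s): [2.22, 2.22, 2.79, 2.79, 3.14, 3.14, 3.14].

INTERFACE

Orientations are given as a unit quaternion [w, x, y, z].
In Python, from plant import ctrl gives the robot as it stands.
- The arm moves only by the tool drive_tool, never from a script. Its argument "moves" is a list that holds one entry, the list of rows, each a list of 4 numbers: the shift along the world's x, y, z in mm, then the turn about the world's z in degrees. In form: [[[dx, dy, dz, turn], ...]]. A call has 1 to 10 rows; each row is the pose to reach, as a shift and turn from the pose measured when the call began; what a row does not reach only later rows make up. A row lasts 1/8 s, in which the tool goes at most 62.5 mm and 10.7 degrees, less where a joint would pass 70% of its speed; a pose out of reach is approached as far as the arm can. A call with a gripper value outside its range is refused whole. "gripper" is the finger opening in mm, from 0 to 87, set as the call begins (left out, the last holds). The fingers move at their own pace and stop on an object; "grip_force" is the grip in N (left out, the last holds). Time passes only in rows, so rows that repeat a pose let the fingers close. It gives the time, the measured TCP pose, the force and the opening at its end, in the units of the state.
- ctrl.get_obs(): the state, without advancing time (a new reading comes with each control period).
- ctrl.capture(name): name is "side" or "top"; returns a dict with "color" (400x640x3 uint8, red, green, blue), "fov_y" (degrees; the focal length in pixels is half the picture's height over the tangent of half this angle, whatever the lens; pixels are square), "cx", "cy" (the principal point, pixels), "k1" (the pictures are not rectified: a ray, as slopes to the right and down, at radius r is drawn at 1 + k1 r^2 times it, then the intrinsics apply), "R" (3x3) and "t" (3): a world point X has camera coordinates R X + t. Camera axes: x right, y down, z forward; pixel columns grow to the right and rows downward; lengths in m; the calibration is good to about 2 mm. A picture is of the moment at which its call begins. There is no depth.
- ctrl.close_job(): hands the job in, once; it reports no verdict.
The state is a dict: "clock": time; "q": joint angles; "qd": joint speeds; "joint_efforts": joint torques, N m; "ee_pos": TCP position; "eef_rot": TCP orientation; "wrist_force": force on the tool from outside, world axes, zero at the start; "wrist_torque": the same for the moment, N m; "grip_width": opening from 0.0 (shut) to 1.0 (fully open).
Only numpy, scipy, OpenCV 4.12 (cv2) and the standard library are available. Lean on these libraries where they do the work, as an engineer would, in place of code of your own. Each camera call takes 0.05 s, during which the arm holds its last target. There are 200 camera calls.

## Working session

There is one attempt and no reset: what is moved stays moved. The work goes in short steps, Python scripts to look and compute and a tool call to move; the robot and the scene stay as the last step left them, time stands still between calls to the robot, and variables do not carry over. Pictures are saved under pics/ and viewed, about 12 in all and at most 16, crops included, and the job is handed in when it is done.

Besides the shell and the picture viewer there is one more tool, called after ">>>" as name(argument=value, ...) on one line, values as JSON. drive_tool: Moves the arm, as the interface text tells. Its arguments: {"type":"object","properties":{"moves":{"type":"array"},"gripper":{"type":"number"},"grip_force":{"type":"number"}},"required":["moves"]}

```bash
mkdir -p pics; ls
cat > h.py <<'E'
import numpy as np, cv2
from plant import ctrl
def cam(n):
    c=ctrl.capture(n); c['f']=200/np.tan(np.radians(c['fov_y'])/2)
    c['R']=np.array(c['R']);c['t']=np.array(c['t']); return c
def K(c): return np.array([[c['f'],0,c['cx']],[0,c['f'],c['cy']],[0,0,1.]])
D=lambda c: np.array([c['k1'],0,0,0,0.])
def ray(c,u,v):
    # r is undistorted radius: cv2 model
    p=cv2.undistortPoints(np.array([[[u,v]]],float),K(c),D(c))[0,0]
    d=c['R'].T@np.array([p[0],p[1],1.]); o=-c['R'].T@c['t']; return o,d
def at(c,u,v,z):
    o,d=ray(c,u,v); return o+d*(z-o[2])/d[2]
def proj(c,X):
    return cv2.projectPoints(np.array(X,float).reshape(-1,3),cv2.Rodrigues(c['R'])[0],c['t'],K(c),D(c))[0][:,0]
def save(c,name,box=None,s=1):
    im=c['color'][:,:,::-1]
    if box: im=im[box[1]:box[3],box[0]:box[2]]
    cv2.imwrite('pics/'+name,cv2.resize(im,None,fx=s,fy=s,interpolation=cv2.INTER_CUBIC))
E
python3 - <<'E'
from h import *
import pickle
for n in('top','side'):
    c=cam(n);save(c,n+'0.png',None,1.25);pickle.dump(c,open(n+'0.pkl','wb'))
    print(n,c['f'],c['cx'],c['cy'],c['k1'],-c['R'].T@c['t'],c['R'].round(2).tolist())
o=ctrl.get_obs();print(o['clock'],o['ee_pos'],o['eef_rot'],o['grip_width'])
E
```

```text
pics
top 379.66312304342557 311.00904509228434 193.90320925982633 0.0039677147573558376 [ 0.39645313 -0.00420693  1.19029962] [[-0.01, -1.0, 0.0], [-0.98, 0.01, -0.18], [0.18, -0.01, -0.98]]
side 421.092908992751 320.843350998457 198.9411386784964 -0.06522930523162264 [ 0.45041777 -0.82881919  0.59691402] [[0.98, -0.19, 0.01], [-0.09, -0.53, -0.84], [0.16, 0.83, -0.54]]
0.1 [ 0.22048752 -0.58443752  0.22053098] [-6.18957168e-04  9.83772842e-01  1.79417362e-01 -1.48773491e-04] 1.0029046671066766
```

View pics/top0.png

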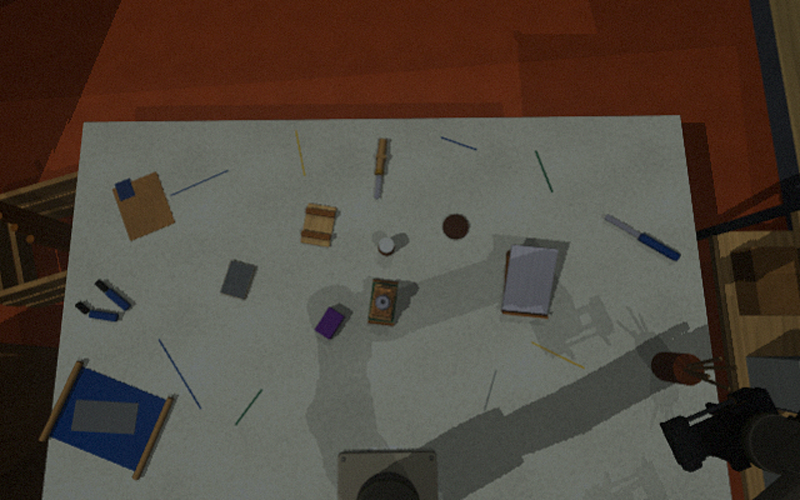

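View pics/side0.png

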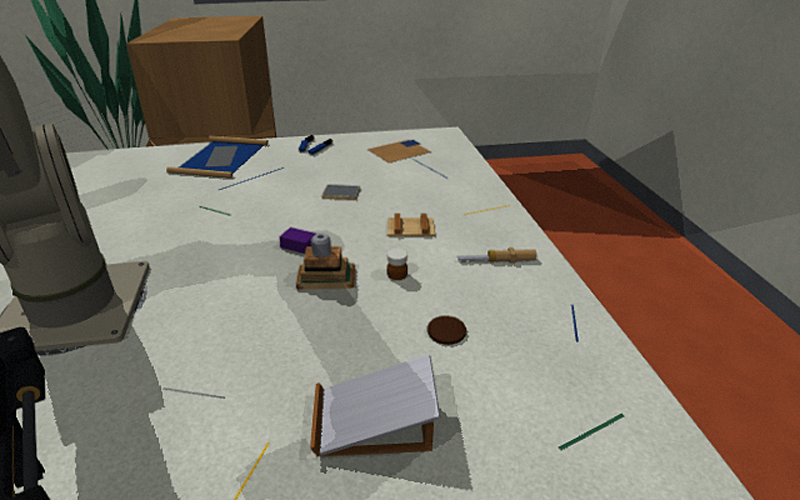

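Top view (800-wide): stack (383,302), jar (386,245), coaster (456,226), bearers (319,225), grey pad (239,279), rack (530,280), chisel (380,168), purple look-alike (333,320), to be left alone. The cork block is the one under the weight in the stack. Next I'll take enlarged crops to measure.

Run:
```python
import pickle,cv2,numpy as np
def crop(n,out,b,s):
    c=pickle.load(open(n+'0.pkl','rb'));im=c['color'][b[1]:b[3],b[0]:b[2],::-1].astype(float)
    im=np.clip(im*(1.7 if n=='top' else 1.2),0,255).astype('uint8')
    im=cv2.resize(im,None,fx=s,fy=s,interpolation=cv2.INTER_CUBIC)
    for k in range(0,b[2]-b[0],10):
        L=12 if (b[0]+k)%50==0 else 5
        cv2.line(im,(k*s,0),(k*s,L),(0,0,255),1)
        if (b[0]+k)%50==0: cv2.putText(im,str(b[0]+k),(k*s,22),0,.4,(0,0,255))
    for k in range(0,b[3]-b[1],10):
        cv2.line(im,(0,k*s),(12 if (b[1]+k)%50==0 else 5,k*s),(0,0,255),1)
        if (b[1]+k)%50==0: cv2.putText(im,str(b[1]+k),(12,k*s+4),0,.4,(0,0,255))
    cv2.imwrite('pics/'+out,im)
crop('top','c1.png',(170,150,390,280),3) if 0 else None
crop('top','c1.png',(170,150,370,275),4)
crop('top','c2.png',(340,160,470,260),6)
crop('side','c3.png',(220,140,400,270),4)
```

```text
(no output)
```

View pics/c1.png

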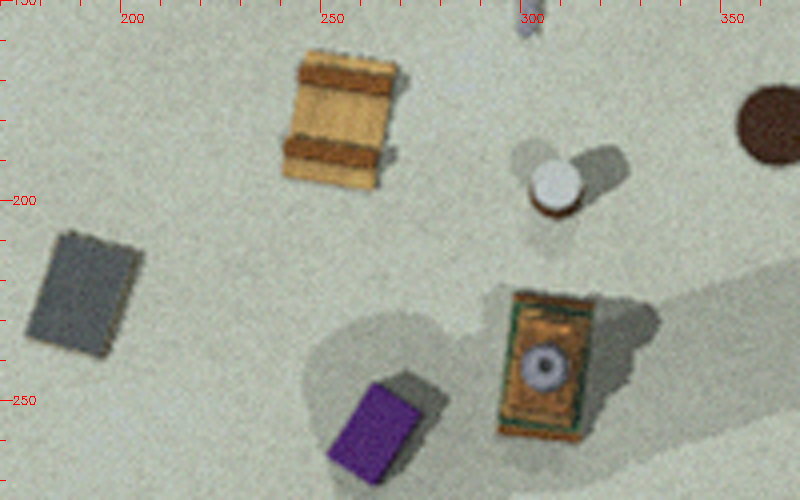

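View pics/c2.png

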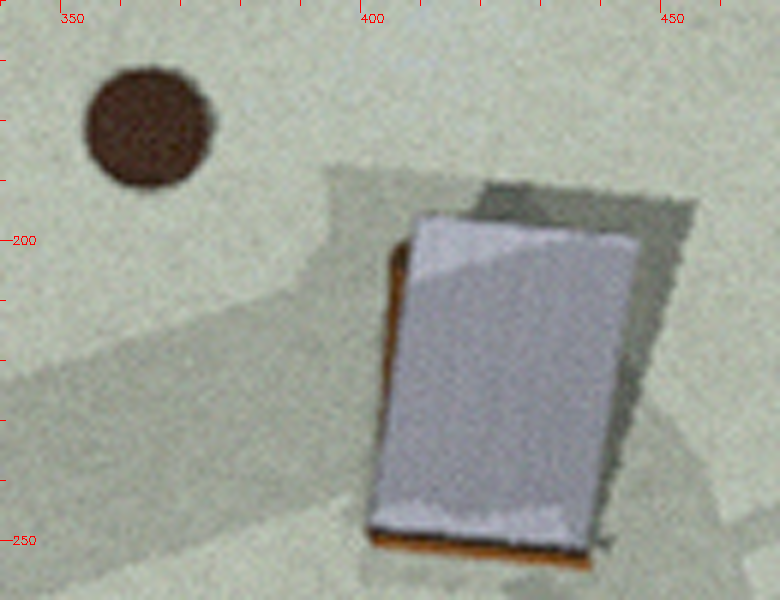

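View pics/c3.png

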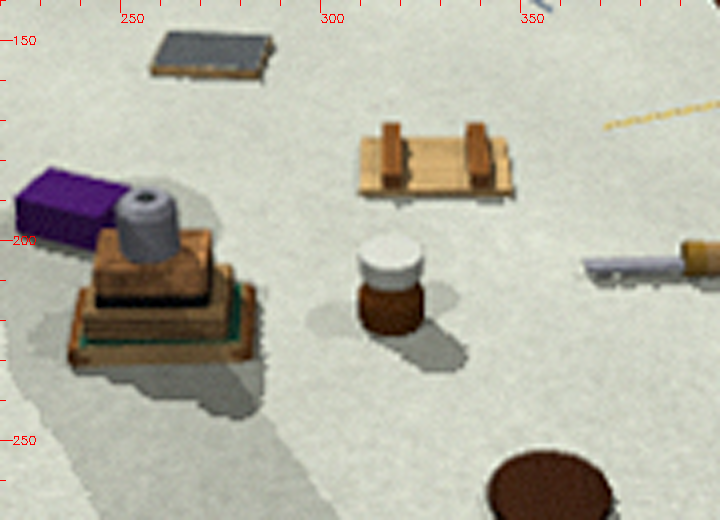

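```bash
cat > m.py <<'E'
from h import *
import pickle
T=pickle.load(open('top0.pkl','rb'));S=pickle.load(open('side0.pkl','rb'))
t=lambda u,v,z:at(T,170+u/4,150+v/4,z); r=lambda u,v,z:at(T,340+u/6,160+v/6,z); s=lambda u,v,z:at(S,220+u/4,140+v/4,z)
def rect(n,P):
    P=np.array(P)[:,:2]; c=P.mean(0); e=[P[(i+1)%4]-P[i] for i in range(4)]
    print(n,c.round(4),'sides',[round(float(np.linalg.norm(x)),4) for x in e],'ang',[round(float(np.degrees(np.arctan2(x[1],x[0]))),1) for x in e])
rect('pad',[t(65,231,.008),t(144,253,.008),t(105,358,.008),t(27,336,.008)])
rect('padS',[s(165,31,.008),s(272,37,.008),s(263,72,.008),s(150,68,.008)])
rect('bear',[t(308,49,.006),t(398,63,.006),t(375,189,.006),t(283,175,.006)])
print('bearS',s(360,196,0),s(513,196,0))
rect('plq',[t(515,291,.010),t(596,301,.010),t(582,441,.010),t(499,433,.010)])
print('plqS',s(70,363,0),s(250,363,0))
print('weight',t(545,366,.096),s(147,193,.096))
print('block front S',s(96,303,.034),s(210,303,.034),'boardS',s(84,338,.014),s(228,338,.014))
print('coaster',r(149,128,.008),at(S,447/1.25,329/1.25,.008)); print('jar',t(556,185,.05),s(391,247,.05))
print('rack top edge',r(416,213,.076),r(640,238,.076))
print('rack low (z14/12)',r(371,528,.02),r(588,552,.02))
print('rackS top edge',at(S,430/1.25,357/1.25,.076),at(S,438/1.25,415/1.25,.076))
print('chisel tip',at(T,378/1.25,198/1.25,.01))
E
python3 m.py
```

```text
pad [0.5239 0.3631] sides [0.0651, 0.0858, 0.0636, 0.0858] ang [-106.3, 161.5, 73.7, -17.5]
padS [0.528  0.3635] sides [0.0871, 0.0611, 0.0875, 0.0654] ang [-17.4, -103.4, 165.4, 76.0]
bear [0.6617 0.1659] sides [0.0735, 0.104, 0.074, 0.1044] ang [-99.9, 170.2, 80.4, -10.0]
bearS [0.60797425 0.14149146 0.        ] [0.71087293 0.12314695 0.        ]
plq [0.463  0.0033] sides [0.0636, 0.1079, 0.0639, 0.1097] ang [-97.9, 173.2, 83.7, -6.9]
plqS [ 0.40883445 -0.01506029  0.        ] [ 0.51315849 -0.03363539  0.        ]
weight [0.45809194 0.00491142 0.096     ] [0.4627594 0.0102614 0.096    ]
block front S [ 0.42750386 -0.00525257  0.034     ] [ 0.49306064 -0.01694905  0.034     ] boardS [ 0.418474   -0.01095164  0.014     ] [ 0.5016926 -0.0257798  0.014    ]
coaster [ 0.65087269 -0.18333615  0.008     ] [ 0.65477833 -0.18501727  0.008     ]
jar [ 0.59768936 -0.00477779  0.05      ] [ 0.60331946 -0.00078676  0.05      ]
rack top edge [ 0.5911908  -0.30407407  0.076     ] [ 0.57704609 -0.41447714  0.076     ]
rack low (z14/12) [ 0.43847366 -0.28623072  0.02      ] [ 0.42483999 -0.39585855  0.02      ]
rackS top edge [ 0.59277626 -0.31189298  0.076     ] [ 0.57917271 -0.41233803  0.076     ]
chisel tip [0.72859847 0.01473682 0.01      ]
```

Both cameras agree to about 5 mm and the sizes match. I'm aiming for:

| Thing | x (mm) | y (mm) | Yaw |
|---|---|---|---|
| Weight | 460 | 7.5 | – |
| Coaster | 653 | -184 | – |
| Pad | 526 | 363 | -17° |
| Bearers | 664 | 167 | -10° |
| Rack rest | 485 | -348 | -7° |

Now moving to above the stack.

>>> drive_tool(moves=[[[60,148,0,10],[120,296,0,20],[180,444,0,30],[240,592,0,40],[240,592,0,50],[240,592,0,60],[240,592,0,70],[240,592,0,80],[240,592,-20,90],[240,592,-20,100]]], gripper=87)

```text
clock: 1.35
ee_pos: [0.4551, -0.0049, 0.2026]
eef_rot: [0.0, 0.493, 0.87, -0.001]
wrist_force: [1.7, -1.3, 0.3]
grip_width: 1.001
```

>>> drive_tool(moves=[[[5,12,0,10],[5,12,0,20],[5,12,0,30],[5,12,0,40],[5,12,0,49],[5,12,-30,49],[5,12,-60,49],[5,12,-70,49],[5,12,-70,49]]])

```text
clock: 2.48
ee_pos: [0.4599, 0.0072, 0.1326]
eef_rot: [-0.0, 0.087, 0.996, -0.0]
wrist_force: [0.6, -0.1, 0.9]
grip_width: 0.998
```

Run:
```python
from h import *
o=ctrl.get_obs();print(o['ee_pos'],o['eef_rot'],o['q'])
c=cam('side');save(c,'s1.png',(200,90,360,210),5)
```

```text
[0.45988496 0.00722715 0.13260484] [-4.16641466e-05  8.72891277e-02  9.96182938e-01 -4.01371092e-04] [ 0.60244647  0.09786215 -0.74114151  1.95906703  0.07450717  1.11159245
  1.22659815]
```

View pics/s1.png

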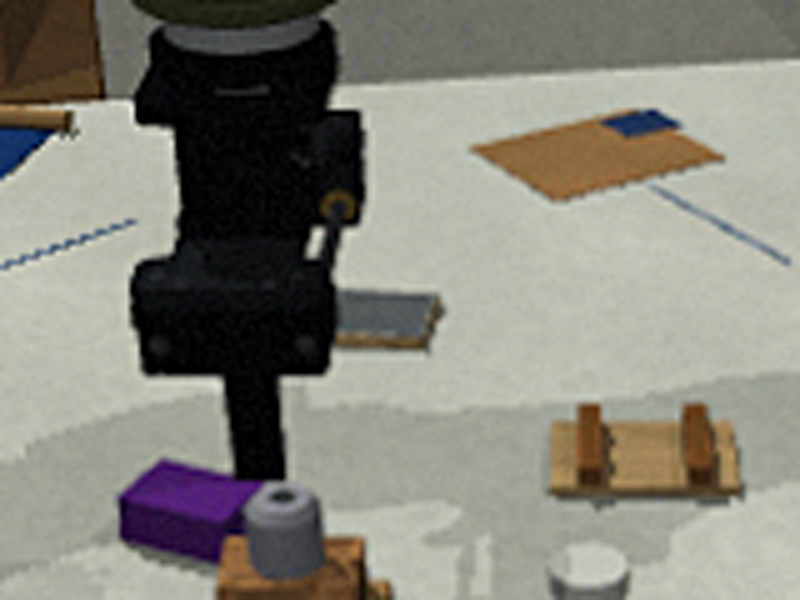

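Run:
```python
from h import *
import pickle
S=pickle.load(open('side0.pkl','rb'))
y=np.array([.174,.985,0])
for k in(-.0435,-.058):print((proj(S,np.array([.4599,.0072,.1136])+k*y)-[200,90])*5)
for k in(.0435,.058):print((proj(S,np.array([.4599,.0072,.1136])+k*y)-[200,90])*5)
print((proj(S,[.4605,.0075,.096])-[200,90])*5)
```

```text
[[262.99270652 512.53746531]]
[[258.81061588 530.27254465]]
[[285.97825053 415.32037234]]
[[289.49048602 400.50367515]]
[[279.15889157 494.77169645]]
```

Run:
```python
from h import *
c=cam('side');im=c['color'][160:215,230:290,::-1].astype(float)
im=255*(im/255)**.5
im=cv2.resize(im.astype('uint8'),None,fx=10,fy=10,interpolation=cv2.INTER_NEAREST)
c2=cam('top');i2=c2['color'][180:270,240:360,::-1].astype(float);i2=255*(i2/255)**.5
i2=cv2.resize(i2.astype('uint8'),(800,600))[:550]
cv2.imwrite('pics/s2.png',cv2.resize(np.hstack([im,i2]),(800,314)))
```

```text
(no output)
```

View pics/s2.png

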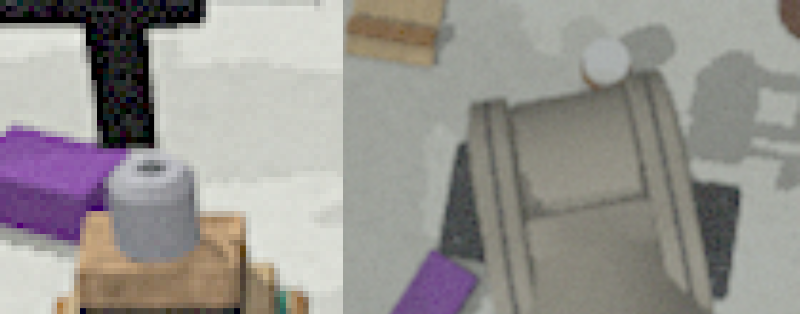

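The visible fingertip ends about 10 px higher than "19 mm ahead" predicts, so the tips may swing as the gripper opens. I'll measure this at several openings.

>>> drive_tool(moves=[[[0,0,10,0],[0,0,10,0],[0,0,10,0],[0,0,10,0],[0,0,10,0]]], gripper=66)

```text
clock: 3.25
ee_pos: [0.4607, 0.0071, 0.1435]
eef_rot: [0.001, 0.087, 0.996, -0.001]
wrist_force: [-0.1, 0.3, -1.1]
grip_width: 0.762
```

```bash
cat > tip.py <<'E'
from h import *
c=cam('side');o=ctrl.get_obs();p=np.array(o['ee_pos']);w=o['grip_width']*.087
y=np.array([.174,.985,0]);g=c['color'].max(2)
print(w,p)
for z in(0,.005,.01,.015,.019,.025): print(z,(proj(c,[p+np.array([0,0,-z])-y*(w/2),p+np.array([0,0,-z])-y*(w/2+.015)])).round(1).tolist())
u=int(round(proj(c,p-y*(w/2+.007)-[0,0,.01])[0,0]))
for k in(u-3,u,u+3):
    d=np.where(g[130:215,k]<45)[0]+130; print(k,'dark rows',d[0],d[-1],g[d[-1]-2:d[-1]+4,k])
E
python3 tip.py
```

```text
0.066423537184135 [0.46068484 0.00716111 0.14357376]
0 [[252.4, 178.2], [251.6, 181.7]]
0.005 [[252.6, 180.2], [251.8, 183.7]]
0.01 [[252.8, 182.2], [251.9, 185.7]]
0.015 [[253.0, 184.2], [252.1, 187.7]]
0.019 [[253.1, 185.7], [252.3, 189.3]]
0.025 [[253.4, 188.1], [252.5, 191.7]]
249 dark rows 130 214 [73 54 17  6  7 93]
252 dark rows 130 214 [83 59 23  1 12 83]
255 dark rows 130 214 [95 70 24  6 10 84]
```

>>> drive_tool(moves=[[[0,0,0,0],[0,0,0,0],[0,0,0,0],[0,0,0,0],[0,0,0,0]]], gripper=40)

```text
clock: 3.92
ee_pos: [0.4607, 0.0072, 0.1436]
eef_rot: [0.001, 0.087, 0.996, -0.001]
wrist_force: [0.6, 0.6, 0.2]
grip_width: 0.464
```

```bash
python3 tip.py
```

```text
0.04040959316874657 [0.46065154 0.00717413 0.14354715]
0 [[253.2, 175.3], [252.3, 178.7]]
0.005 [[253.4, 177.2], [252.5, 180.7]]
0.01 [[253.5, 179.2], [252.7, 182.7]]
0.015 [[253.7, 181.2], [252.9, 184.6]]
0.019 [[253.9, 182.7], [253.0, 186.2]]
0.025 [[254.1, 185.1], [253.2, 188.6]]
250 dark rows 130 214 [75 63 30  0  4 90]
253 dark rows 130 214 [81 64 19  8  4 87]
256 dark rows 130 214 [96 75 28  5 11 85]
```

Run:
```python
from h import *
c=cam('side');im=c['color'][150:210,220:300,::-1].astype(float)
im=(255*(im/255)**.5).astype('uint8')
cv2.imwrite('pics/s3.png',cv2.resize(im,None,fx=10,fy=10,interpolation=cv2.INTER_NEAREST))
print(c['color'].max(2)[165:205,253])
```

```text
[  4   4   7   7   9   9   0   9  12   7   0 130 176 168 158 164 166 170
 167 167 176 152 140 144 125 136 157 138 113 120  99  77  76  75  76  75
  78  72  70  79]
```

View pics/s3.png

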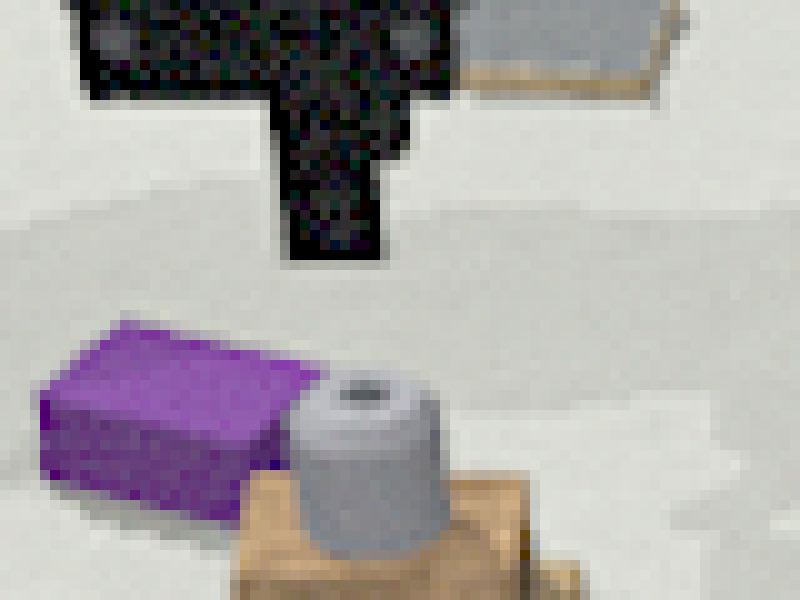

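Run:
```python
from h import *
c=cam('side');p=np.array([.4607,.0072,.1436]);y=np.array([.174,.985,0]);x=np.array([.985,-.174,0])
for dz in(0,.01,.02):
  print(dz,'body',proj(c,[p-y*.095+x*s*.0375+[0,0,.051+dz] for s in(-1,1)]).round(1).tolist(),'body k=-.075',proj(c,[p-y*.075+[0,0,.051+dz]]).round(1).tolist(),'tip',proj(c,[p-y*k+[0,0,-.019+dz] for k in(.02,.035,-.02,-.035)]).round(1).tolist())
```

```text
0 body [[227.5, 171.4], [265.5, 171.3]] body k=-.075 [[247.8, 166.5]] tip [[253.9, 182.7], [253.0, 186.1], [256.0, 173.8], [256.8, 170.7]]
0.01 body [[227.0, 166.9], [265.1, 166.8]] body k=-.075 [[247.4, 162.1]] tip [[253.5, 178.7], [252.7, 182.2], [255.7, 170.0], [256.4, 166.9]]
0.02 body [[226.4, 162.4], [264.8, 162.3]] body k=-.075 [[247.0, 157.6]] tip [[253.2, 174.8], [252.3, 178.2], [255.3, 166.1], [256.1, 163.0]]
```

The fingers and body both appear about 25 mm higher than the reported TCP implies. I'll go down with the fingers open to a height that is safe under either reading, then compare against the weight.

>>> drive_tool(moves=[[[0,0,-20,0],[0,0,-40,0],[0,0,-53,0],[0,0,-57,0],[0,0,-57,0],[0,0,-57,0]]], gripper=70)

```text
clock: 4.82
ee_pos: [0.4611, 0.0072, 0.0872]
eef_rot: [0.002, 0.087, 0.996, -0.001]
wrist_force: [0.2, -0.3, -0.2]
grip_width: 0.8
```

Run:
```python
from h import *
c=cam('side');im=c['color'][160:235,220:300,::-1].astype(float)
im=(255*(im/255)**.5).astype('uint8')
cv2.imwrite('pics/s4.png',cv2.resize(im,None,fx=8,fy=8,interpolation=cv2.INTER_NEAREST))
o=ctrl.get_obs();p=np.array(o['ee_pos']);print(p);y=np.array([.174,.985,0])
for dz in(0,.01,.02,.03): print(dz,((proj(c,[p-y*k+[0,0,-.019+dz] for k in(.035,.05)])-[220,160])*8).round(0).tolist())
```

```text
[0.46107598 0.00716575 0.08712248]
0 [[282.0, 381.0], [275.0, 411.0]]
0.01 [[279.0, 351.0], [273.0, 381.0]]
0.02 [[276.0, 321.0], [270.0, 351.0]]
0.03 [[273.0, 291.0], [267.0, 320.0]]
```

View pics/s4.png

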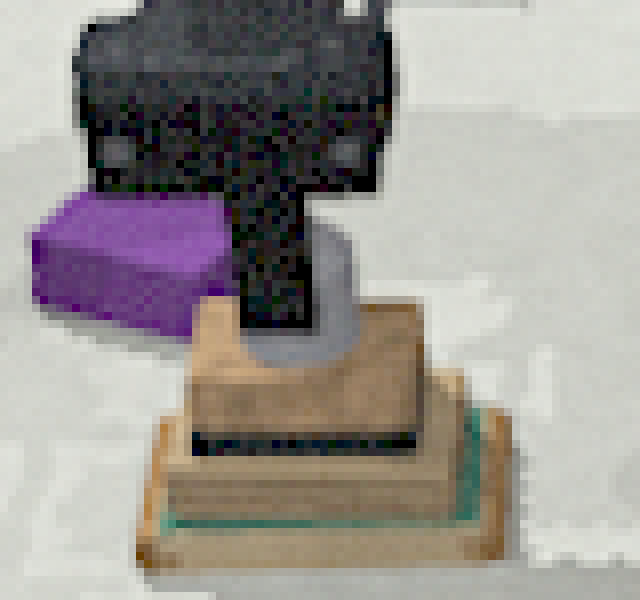

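Near fingertip bottom edge is at (275,328) in the crop, while the reported pose puts it at row 411. The real tip is roughly 20–27 mm higher. I'll go down in small steps and watch the force.

>>> drive_tool(moves=[[[0,0,-5,0],[0,0,-8,0],[0,0,-11,0],[0,0,-13,0],[0,0,-15,0],[0,0,-15,0]]])

```text
clock: 5.62
ee_pos: [0.461, 0.0072, 0.072]
eef_rot: [0.001, 0.087, 0.996, -0.001]
wrist_force: [0.0, -1.1, 0.5]
grip_width: 0.806
```

Run:
```python
from h import *
c=cam('side');print(c['color'].max(2)[192:222,254]);print(ctrl.get_obs()['wrist_force'])
```

```text
[ 3 11  5  7 12  5  5  9 10  1  7  4  8  6  1 43 74 75 74 79 90 67 24 11
  6 85 99 85 55 70]
[0.13755366 0.43628328 0.35474944]
```

>>> drive_tool(moves=[[[0,0,-4,0],[0,0,-4,0],[0,0,-4,0],[0,0,-4,0],[0,0,-4,0],[0,0,-4,0],[0,0,-4,0]]], gripper=30, grip_force=15)

```text
clock: 6.55
ee_pos: [0.4611, 0.0071, 0.0681]
eef_rot: [0.001, 0.087, 0.996, -0.001]
wrist_force: [-0.0, -1.0, 1.3]
grip_width: 0.405
```

Run:
```python
from h import *
c=cam('side');im=c['color'][160:235,220:300,::-1].astype(float)
im=(255*(im/255)**.5).astype('uint8')
cv2.imwrite('pics/s5.png',cv2.resize(im,None,fx=8,fy=8,interpolation=cv2.INTER_NEAREST))
o=ctrl.get_obs();p=np.array(o['ee_pos']);print(p,o['grip_width']*87);y=np.array([.174,.985,0])
for dz in(0,.01,.02,.03): print(dz,((proj(c,[p-y*k+[0,0,-.019+dz] for k in(.018,.033)])-[220,160])*8).round(0).tolist())
```

```text
[0.46109937 0.00707139 0.06815318] 35.69448658904759
0 [[294.0, 403.0], [288.0, 432.0]]
0.01 [[291.0, 374.0], [285.0, 404.0]]
0.02 [[289.0, 345.0], [282.0, 374.0]]
0.03 [[286.0, 316.0], [280.0, 345.0]]
```

View pics/s5.png

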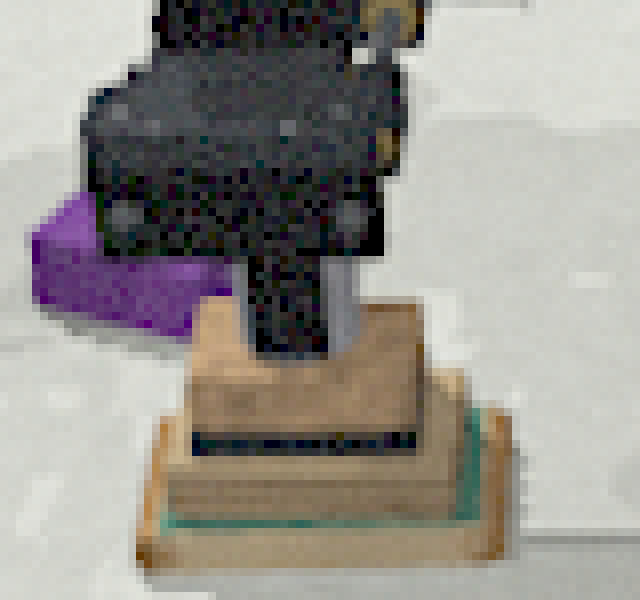

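Opening is 35.7 mm, so the weight is gripped. The fingertip bottom is at row 358, just above the block top. The arm's reported z reads about 20 mm low, so I'll treat heights as relative to each pick. Lifting.

>>> drive_tool(moves=[[[0,0,10,0],[0,0,40,0],[0,0,80,0],[0,0,90,0],[50,-48,90,0],[100,-96,90,0],[150,-144,90,0],[192,-191,90,0],[192,-191,90,0],[192,-191,90,0]]], grip_force=30)

```text
clock: 7.85
ee_pos: [0.653, -0.1851, 0.1561]
eef_rot: [0.0, 0.088, 0.996, -0.0]
wrist_force: [-0.6, 0.8, -1.7]
grip_width: 0.401
```

>>> drive_tool(moves=[[[0,0,0,0],[0,0,0,0],[0,0,0,0]]])

```text
clock: 8.22
ee_pos: [0.6527, -0.1846, 0.1564]
eef_rot: [0.0, 0.088, 0.996, -0.0]
wrist_force: [0.5, 0.3, -2.0]
grip_width: 0.402
```

```bash
cat > view.py <<'E'
from h import *
import sys
def shot(out,bs,bt,s):
    L=[]
    for n,b in(('side',bs),('top',bt)):
        if not b: continue
        c=cam(n);im=c['color'][b[1]:b[3],b[0]:b[2],::-1].astype(float);im=(255*(im/255)**.5).astype('uint8')
        L.append(cv2.resize(im,None,fx=s,fy=s,interpolation=cv2.INTER_CUBIC))
    h=min(i.shape[0] for i in L); cv2.imwrite('pics/'+out,np.hstack([i[:h] for i in L]))
    o=ctrl.get_obs();print(o['clock'],np.round(o['ee_pos'],4),round(o['grip_width']*87,1),np.round(o['wrist_force'],1))
E
python3 -c "
from view import *
shot('v1.png',(300,180,420,300),(310,140,410,260),3.6)"
```

```text
8.325 [ 0.6528 -0.1848  0.1564] 34.8 [ 0.2  0.4 -1.2]
```

View pics/v1.png

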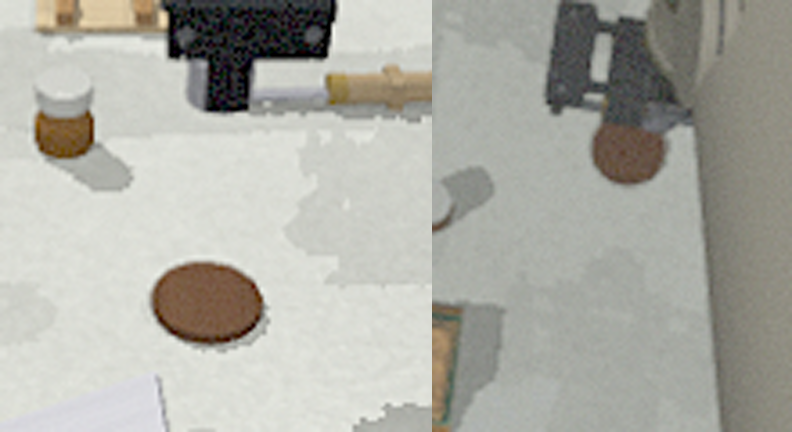

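Run:
```python
from h import *
c=cam('side')
P=np.array([.6528,-.1848,.1501]);y=np.array([.174,.985,0]);x=np.array([.985,-.174,0])
f=lambda X:((proj(c,X)-[300,180])*3.6).round(0).tolist()
for dz in(-.02,0,):
  q=P+[0,0,dz];print(dz,'bottom L/R/front',f([q-x*.018,q+x*.018,q-y*.018]),'tip out',f([q-y*.033+[0,0,.003],q-y*.033+[0,0,.012]]))
print('y+20',f([P+[0,.02,0]-x*.018,P+[0,.02,0]+x*.018,P+[0,.02,0]-y*.018]))
```

```text
-0.02 bottom L/R/front [[183.0, 128.0], [249.0, 128.0], [219.0, 147.0]] tip out [[222.0, 159.0], [223.0, 145.0]]
0 bottom L/R/front [[184.0, 97.0], [252.0, 97.0], [221.0, 116.0]] tip out [[224.0, 128.0], [225.0, 113.0]]
y+20 [[175.0, 77.0], [242.0, 77.0], [211.0, 95.0]]
```

Side view: weight bottom left near (190,97), tip (228,110); both match the prediction (184,97), (225,113). Height is now anchored, so I'll lower 142 mm.

>>> drive_tool(moves=[[[0,0,-50,0],[0,0,-100,0],[0,0,-125,0],[0,0,-134,0],[0,0,-138,0],[0,0,-140,0],[0,0,-141,0],[0,0,-142,0],[0,0,-142,0]]])

```text
clock: 9.5
ee_pos: [0.653, -0.1849, 0.0146]
eef_rot: [0.001, 0.088, 0.996, -0.0]
wrist_force: [-0.9, 0.1, -2.1]
grip_width: 0.404
```

```bash
python3 -c "
from view import *
shot('v2.png',(300,180,420,300),(310,140,410,260),3.6)"
```

```text
9.6 [ 0.6529 -0.1849  0.0145] 35.1 [-0.8 -0.4 -1.8]
```

View pics/v2.png

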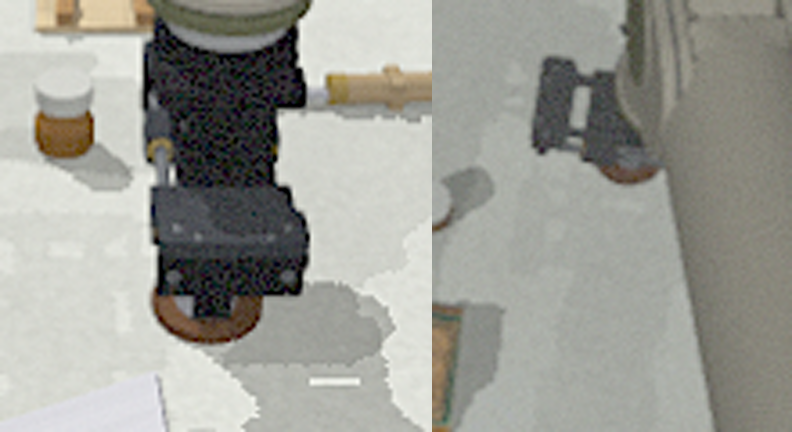

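Weight sits over the coaster in both views (finger at (212,316), coaster centre (207,302)), and Fz shows it still hanging. Easing down to contact.

>>> drive_tool(moves=[[[0,0,-1,0],[0,0,-2,0],[0,0,-2,0],[0,0,-2,0]]])

```text
clock: 10.1
ee_pos: [0.6531, -0.185, 0.0142]
eef_rot: [0.001, 0.088, 0.996, -0.001]
wrist_force: [-6.5, 1.2, 11.4]
grip_width: 0.404
```

Contact, and the height offset agrees with the pick (6.1 vs 6.2 mm). Releasing.

>>> drive_tool(moves=[[[0,0,2,0],[0,0,2,0],[0,0,2,0],[0,0,2,0],[0,0,20,0],[0,0,60,0],[0,0,100,0],[-50,50,120,0],[-100,100,120,0],[-150,150,120,0]]], gripper=70)

```text
clock: 11.35
ee_pos: [0.5213, -0.0526, 0.1355]
eef_rot: [0.002, 0.088, 0.996, -0.001]
wrist_force: [0.1, 0.6, 1.7]
grip_width: 0.803
```

>>> drive_tool(moves=[[[-40,45,-20,0],[-40,45,-20,0],[-40,45,-20,0],[-40,45,-20,0]]])

```text
clock: 11.85
ee_pos: [0.4826, -0.0084, 0.1163]
eef_rot: [0.002, 0.089, 0.996, -0.001]
wrist_force: [0.2, 0.0, -0.3]
grip_width: 0.801
```

Run:
```python
from view import *
shot('v3.png',(220,150,400,300),(250,150,410,275),4.4) if 0 else None
o=ctrl.get_obs();print(o['clock'],o['ee_pos'])
c=cam('side');im=c['color'][160:300,215:385,::-1].astype(float);im=(255*(im/255)**.5).astype('uint8')
cv2.imwrite('pics/v3.png',cv2.resize(im,None,fx=4,fy=4,interpolation=cv2.INTER_CUBIC))
P=lambda X:((proj(c,X)-[215,160])*4).round(0).tolist()
print('weight bottom/top expected',P([[.653,-.184,.008],[.653,-.184,.042]]),'block corners',P([[.464,.0106,.062]]))
p=np.array(o['ee_pos'])+[0,0,.02];print('true tip',P([p-[0,0,.019]]))
```

```text
11.85 [ 0.48255432 -0.00843738  0.11628193]
weight bottom/top expected [[567.0, 412.0], [570.0, 362.0]] block corners [[173.0, 162.0]]
true tip [[202.0, 94.0]]
```

View pics/v3.png

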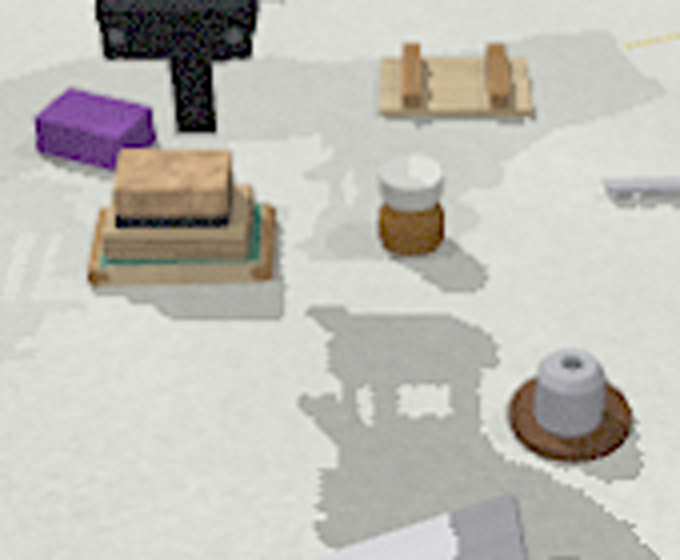

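Weight stands centred on the coaster: hole at (572,362), expected (570,362). Now the cork block, top centre (173,167), grasped across its short side.

>>> drive_tool(moves=[[[-19,15,0,0],[-19,15,0,0],[-19,15,-30,0],[-19,15,-55,0],[-19,15,-70,0],[-19,15,-78,0],[-19,15,-78,0],[-19,15,-78,0]]])

```text
clock: 12.9
ee_pos: [0.464, 0.0066, 0.0387]
eef_rot: [0.003, 0.089, 0.996, -0.001]
wrist_force: [-0.1, 0.4, 0.1]
grip_width: 0.805
```

>>> drive_tool(moves=[[[0,0,0,0],[0,0,0,0],[0,0,0,0],[0,0,0,0],[0,0,0,0],[0,0,0,0]]], gripper=38, grip_force=12)

```text
clock: 13.65
ee_pos: [0.464, 0.0065, 0.0388]
eef_rot: [0.003, 0.089, 0.996, -0.001]
wrist_force: [-0.9, -0.3, 3.1]
grip_width: 0.503
```

43.8 mm: block gripped. Lifting and carrying it to above the pad.

>>> drive_tool(moves=[[[0,0,15,0],[0,0,50,0],[0,0,70,0],[10,57,70,-2],[20,115,70,-4],[31,174,70,-6],[41,233,70,-7],[52,295,70,-7],[62,356,70,-7],[62,356,70,-7]]])

```text
clock: 14.9
ee_pos: [0.5234, 0.3689, 0.1093]
eef_rot: [0.001, 0.146, 0.989, 0.001]
wrist_force: [-0.4, -0.6, -0.6]
grip_width: 0.504
```

>>> drive_tool(moves=[[[0,0,0,0],[0,0,-20,0],[0,0,-40,0],[0,0,-50,0],[0,0,-50,0]]])

```text
clock: 15.52
ee_pos: [0.5231, 0.368, 0.0581]
eef_rot: [0.001, 0.146, 0.989, 0.0]
wrist_force: [-0.2, 0.1, -0.2]
grip_width: 0.505
```

Run:
```python
from view import *
shot('v4.png',(230,105,330,195),(150,180,250,270),4)
c=cam('side');print(ctrl.get_obs()['eef_rot'])
p=np.array([.526,.363,.008]);a=np.radians(-17);X=np.array([np.cos(a),np.sin(a),0]);Y=np.array([-np.sin(a),np.cos(a),0])
for n,o in(('side',(230,105)),('top',(150,180))):
    c=cam(n);f=lambda Q:((proj(c,Q)-o)*4).round(0).tolist();b=np.array(ctrl.get_obs()['ee_pos']);b[2]-=.0048
    print(n,'pad',f([p+sx*.043*X+sy*.032*Y for sx,sy in((-1,-1),(1,-1),(1,1),(-1,1))]),'blockbottom',f([b+sx*.033*X+sy*.022*Y for sx,sy in((-1,-1),(1,-1),(1,1),(-1,1))]))
```

```text
15.625 [0.5236 0.3689 0.0597] 43.6 [ 0.1  1.9 -0.8]
[0.00170024 0.14600601 0.98928147 0.00123186]
side pad [[106.0, 208.0], [217.0, 214.0], [231.0, 177.0], [125.0, 172.0]] blockbottom [[114.0, 144.0], [200.0, 148.0], [210.0, 124.0], [128.0, 120.0]]
top pad [[186.0, 236.0], [222.0, 130.0], [145.0, 108.0], [108.0, 213.0]] blockbottom [[151.0, 219.0], [180.0, 134.0], [125.0, 118.0], [95.0, 202.0]]
```

View pics/v4.png

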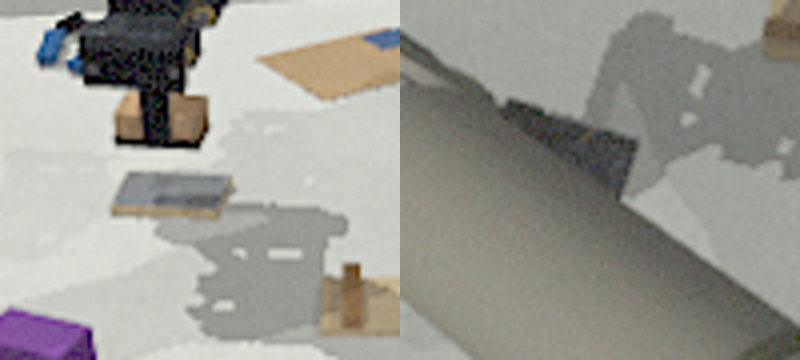

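Block's front-bottom edge runs (116,143)–(202,148), as predicted. It needs +3 mm in x and -6 mm in y. Lowering.

>>> drive_tool(moves=[[[3,-6,0,0],[3,-6,-15,0],[3,-6,-30,0],[3,-6,-40,0],[3,-6,-44,0],[3,-6,-46,0],[3,-6,-46,0],[3,-6,-46,0]]])

```text
clock: 16.77
ee_pos: [0.527, 0.3633, 0.0144]
eef_rot: [0.002, 0.146, 0.989, 0.001]
wrist_force: [-0.4, 0.3, -0.9]
grip_width: 0.505
```

>>> drive_tool(moves=[[[0,0,-1,0],[0,0,-2,0],[0,0,-2,0]]])

```text
clock: 17.15
ee_pos: [0.5272, 0.3635, 0.013]
eef_rot: [0.002, 0.146, 0.989, 0.002]
wrist_force: [-1.0, -0.8, 4.2]
grip_width: 0.505
```

>>> drive_tool(moves=[[[0,0,1,0],[0,0,1,0],[0,0,1,0],[0,0,1,0],[0,0,20,0],[0,0,60,0],[0,0,90,0],[-10,-60,100,2],[-20,-120,100,4],[-32,-180,100,7]]], gripper=75)

```text
clock: 18.4
ee_pos: [0.4951, 0.182, 0.1142]
eef_rot: [0.003, 0.084, 0.996, 0.002]
wrist_force: [0.1, -1.6, 0.2]
grip_width: 0.863
```

>>> drive_tool(moves=[[[-10,-60,0,0],[-20,-120,0,0],[-32,-165,0,0],[-32,-165,0,0],[-32,-165,0,0],[-32,-165,0,0]]])

```text
clock: 19.15
ee_pos: [0.4635, 0.0184, 0.1147]
eef_rot: [0.003, 0.083, 0.997, 0.002]
wrist_force: [1.0, 0.5, -0.2]
grip_width: 0.862
```

Run:
```python
from view import *
o=ctrl.get_obs();print(o['clock'],o['ee_pos'],o['eef_rot'])
c=cam('side');im=c['color'][130:250,210:360,::-1].astype(float);im=(255*(im/255)**.5).astype('uint8')
cv2.imwrite('pics/v5.png',cv2.resize(im,None,fx=5,fy=5,interpolation=cv2.INTER_CUBIC))
```

```text
19.15 [0.46348185 0.01839595 0.11468539] [0.00341507 0.0833485  0.99651275 0.00192408]
```

View pics/v5.png

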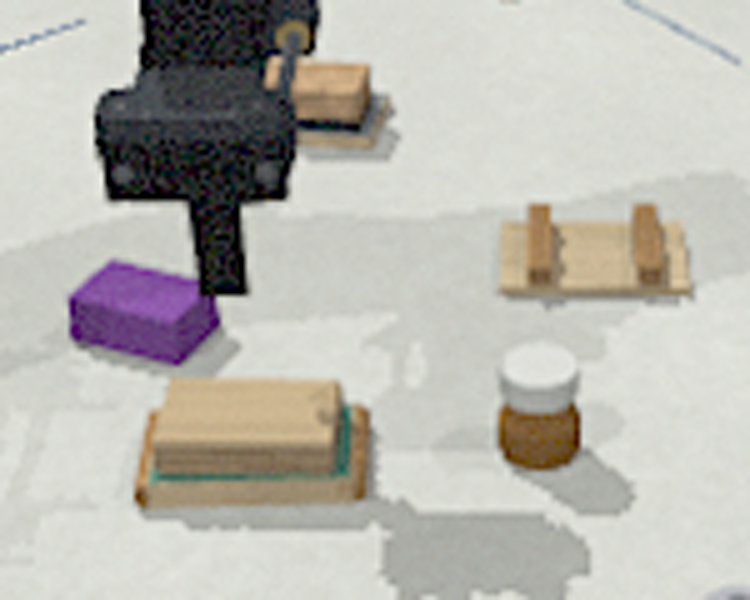

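One picture left after 15. The block is on the pad. Measuring the board's top corners (168,378), (340,382), (336,449), (152,442), the plaque, and the block.

Run:
```python
from h import *
c=cam('side');s=lambda u,v,z:at(c,210+u/5,130+v/5,z)
def rect(n,P):
    P=np.array(P)[:,:2]; print(n,P.mean(0).round(4),[(round(float(np.linalg.norm(e)),3),round(float(np.degrees(np.arctan2(e[1],e[0]))),1)) for e in (P[(i+1)%4]-P[i] for i in range(4))])
rect('board',[s(152,442,.034),s(336,449,.034),s(340,382,.034),s(168,378,.034)])
print('board bottom front',s(153,476,.014),s(333,474,.014))
print('plq front bottom',s(138,506,0),s(365,501,0))
print('block right corners top z.036',s(368,98,.036),s(371,69,.036),'bottom front right',s(362,127,.008))
a=np.radians(-17);X=np.array([np.cos(a),np.sin(a),0]);Y=np.array([-np.sin(a),np.cos(a),0])
b=np.array([.5272,.3635,0]);print('exp',b+.033*X-.022*Y,b+.033*X+.022*Y)
```

```text
board [0.4647 0.0021] [(0.086, -13.8), (0.056, 82.3), (0.084, 167.5), (0.054, -99.8)]
board bottom front [ 0.41746746 -0.01359425  0.014     ] [ 0.50065057 -0.02680367  0.014     ]
plq front bottom [ 0.40902594 -0.01687758  0.        ] [ 0.51455719 -0.03170009  0.        ]
block right corners top z.036 [0.55764243 0.3235878  0.036     ] [0.56407744 0.36411214 0.036     ] bottom front right [0.55475913 0.34110939 0.008     ]
exp [0.55232588 0.33281303 0.        ] [0.56519023 0.37489044 0.        ]
```

>>> drive_tool(moves=[[[1,-13,-20,0],[1,-13,-50,0],[1,-13,-75,0],[1,-13,-88,0],[1,-13,-93,0],[1,-13,-96,0],[1,-13,-96,0],[1,-13,-96,0]]])

```text
clock: 20.25
ee_pos: [0.4647, 0.0051, 0.0189]
eef_rot: [0.004, 0.083, 0.997, 0.002]
wrist_force: [0.6, -0.5, 0.5]
grip_width: 0.861
```

>>> drive_tool(moves=[[[0,0,0,0],[0,0,0,0],[0,0,0,0],[0,0,0,0],[0,0,0,0],[0,0,0,0]]], gripper=48, grip_force=12)

```text
clock: 21.0
ee_pos: [0.4647, 0.0051, 0.0189]
eef_rot: [0.004, 0.084, 0.996, 0.002]
wrist_force: [-1.4, -0.4, 2.9]
grip_width: 0.619
```

53.9 mm: board gripped. Carrying it to the bearers.

>>> drive_tool(moves=[[[0,0,15,0],[0,0,50,0],[0,0,80,0],[40,32,80,0],[80,65,80,0],[120,98,80,0],[160,130,80,0],[190,155,80,0],[199,162,80,0],[199,162,80,0]]])

```text
clock: 22.25
ee_pos: [0.6636, 0.1673, 0.0992]
eef_rot: [0.003, 0.083, 0.997, 0.002]
wrist_force: [-0.5, 0.2, -0.6]
grip_width: 0.62
```

>>> drive_tool(moves=[[[0,0,0,0],[0,0,-20,0],[0,0,-40,0],[0,0,-50,0],[0,0,-50,0],[0,0,-50,0]]])

```text
clock: 23.0
ee_pos: [0.6638, 0.1676, 0.0497]
eef_rot: [0.004, 0.083, 0.997, 0.002]
wrist_force: [-0.0, 0.3, 0.5]
grip_width: 0.621
```

>>> drive_tool(moves=[[[0,0,-12,0],[0,0,-20,0],[0,0,-24,0],[0,0,-26,0],[0,0,-27,0],[0,0,-28,0],[0,0,-28,0]]])

```text
clock: 23.88
ee_pos: [0.6639, 0.1677, 0.023]
eef_rot: [0.004, 0.083, 0.997, 0.002]
wrist_force: [-4.8, -1.3, 8.7]
grip_width: 0.617
```

Contact at exactly the bearer height. Releasing and returning for the plaque.

>>> drive_tool(moves=[[[0,0,1,0],[0,0,1,0],[0,0,1,0],[0,0,1,0],[0,0,25,0],[0,0,60,0],[0,0,80,0],[-50,-40,80,2],[-100,-80,80,2],[-150,-120,80,2]]], gripper=87)

```text
clock: 25.12
ee_pos: [0.5161, 0.0493, 0.1033]
eef_rot: [0.004, 0.066, 0.998, 0.002]
wrist_force: [0.3, -1.1, 1.3]
grip_width: 0.999
```

>>> drive_tool(moves=[[[-50,-42,0,0],[-50,-42,0,0],[-50,-42,0,0],[-50,-42,0,0]]])

```text
clock: 25.62
ee_pos: [0.4672, 0.0088, 0.1038]
eef_rot: [0.005, 0.065, 0.998, 0.002]
wrist_force: [0.9, -0.0, -0.3]
grip_width: 0.999
```

Run:
```python
from h import *
import pickle
c=cam('side');pickle.dump(c,open('after_board.pkl','wb'));o=ctrl.get_obs();print(o['clock'],o['ee_pos'],o['eef_rot'])
im=cv2.GaussianBlur(c['color'],(0,0),.8).astype(int)
# expected board top corners
a=np.radians(-10);X=np.array([np.cos(a),np.sin(a),0]);Y=np.array([-np.sin(a),np.cos(a),0]);b=np.array([.664,.1675,.038])
P=proj(c,[b+sx*.042*X+sy*.027*Y for sx,sy in((-1,-1),(1,-1),(1,1),(-1,1))]);print(P.round(1).tolist(),proj(c,[b]).round(1))
# plaque green: centroid
R,G,B=[im[...,i] for i in range(3)]
m=((G-R>12)&(G>30)).astype('uint8');m[:190]=0;m[240:]=0;m[:,:220]=0;m[:,300:]=0
ys,xs=np.nonzero(m);print(len(xs))
if len(xs)>50:
    W=np.array([at(c,u,v,.014)[:2] for u,v in zip(xs,ys)],np.float32);print('green rect',cv2.minAreaRect(W*1000))
T=cam('top');im=cv2.GaussianBlur(T['color'],(0,0),.8).astype(int);R,G,B=[im[...,i] for i in range(3)]
mm=((G-R>8)&(G>15)).astype('uint8');mm[:215]=0;mm[265:]=0;mm[:,:285]=0;mm[:,:0]=0;mm[:,325:]=0
ys,xs=np.nonzero(mm);print('top n',len(xs))
if len(xs)>50:print(cv2.minAreaRect(np.array([at(T,u,v,.014)[:2]*1000 for u,v in zip(xs,ys)],np.float32)))
```

```text
25.675 [0.46703458 0.00888636 0.10362311] [0.00435493 0.0648122  0.99788481 0.00251231]
[[313.1, 175.4], [344.2, 175.3], [343.1, 165.9], [313.2, 165.9]] [[328.4 170.5]]
590
green rect ((464.72149658203125, 9.247600555419922), (64.14186096191406, 91.62481689453125), 82.59478759765625)
top n 0
```

The green face measures 92 x 64 mm, centred at (465,9), yaw -7.4°, which matches. Going down on the plaque.

>>> drive_tool(moves=[[[-2,-2,-20,0],[-2,-2,-55,0],[-2,-2,-80,0],[-2,-2,-90,0],[-2,-2,-96,0],[-2,-2,-99,0],[-2,-2,-101,0],[-2,-2,-101,0],[-2,-2,-101,0]]])

```text
clock: 26.85
ee_pos: [0.4651, 0.0067, 0.0028]
eef_rot: [0.004, 0.065, 0.998, 0.002]
wrist_force: [-0.3, -0.6, -0.3]
grip_width: 1.002
```

>>> drive_tool(moves=[[[0,0,0,0],[0,0,0,0],[0,0,0,0],[0,0,0,0],[0,0,0,0],[0,0,0,0]]], gripper=58, grip_force=10)

```text
clock: 27.6
ee_pos: [0.465, 0.0067, 0.0027]
eef_rot: [0.004, 0.065, 0.998, 0.002]
wrist_force: [0.6, -1.7, 0.7]
grip_width: 0.735
```

63.9 mm: plaque gripped. Carrying it to above the rack, 15 mm up the slope from its resting place.

>>> drive_tool(moves=[[[0,0,15,0],[0,0,60,0],[0,0,110,0],[0,0,130,0],[7,-60,130,0],[13,-120,130,0],[20,-180,130,0],[26,-240,130,0],[31,-300,130,0],[34,-340,130,0]]])

```text
clock: 28.85
ee_pos: [0.4985, -0.3364, 0.1336]
eef_rot: [0.005, 0.066, 0.998, 0.002]
wrist_force: [0.5, 0.3, 0.2]
grip_width: 0.738
```

>>> drive_tool(moves=[[[0,-17,0,0],[0,-17,0,0],[0,-17,0,0],[0,-17,0,0]]])

```text
clock: 29.35
ee_pos: [0.499, -0.3516, 0.134]
eef_rot: [0.005, 0.065, 0.998, 0.002]
wrist_force: [-0.2, 0.2, -0.5]
grip_width: 0.735
```

Lowering to just above first contact (expected near ee z 0.066), with the grip eased so the plaque can pivot. Then my last picture.

>>> drive_tool(moves=[[[0,0,-20,0],[0,1,-40,0],[0,1,-55,0],[0,1,-62,0],[0,1,-64,0],[0,1,-64,0]]], grip_force=5)

```text
clock: 30.1
ee_pos: [0.4993, -0.3508, 0.0703]
eef_rot: [0.005, 0.065, 0.998, 0.002]
wrist_force: [0.3, -0.4, 0.4]
grip_width: 0.734
```

>>> drive_tool(moves=[[[0,0,-2,0],[0,0,-4,0],[0,0,-6,0],[0,0,-8,0]]], grip_force=3)

```text
clock: 30.6
ee_pos: [0.4993, -0.3508, 0.0622]
eef_rot: [0.005, 0.065, 0.998, 0.002]
wrist_force: [-0.6, 0.1, -1.6]
grip_width: 0.732
```

>>> drive_tool(moves=[[[0,0,-2,0],[0,0,-4,0],[0,0,-6,0],[0,0,-8,0],[0,0,-10,0],[0,0,-10,0]]])

```text
clock: 31.35
ee_pos: [0.4992, -0.3507, 0.052]
eef_rot: [0.005, 0.065, 0.998, 0.002]
wrist_force: [0.4, -0.2, 0.0]
grip_width: 0.733
```

Run:
```python
from view import *
shot('v6.png',(235,265,375,385),(380,170,470,270),3.4)
```

```text
31.45 [ 0.4993 -0.3507  0.0522] 64.5 [ 0.3 -0.6 -0.9]
```

View pics/v6.png

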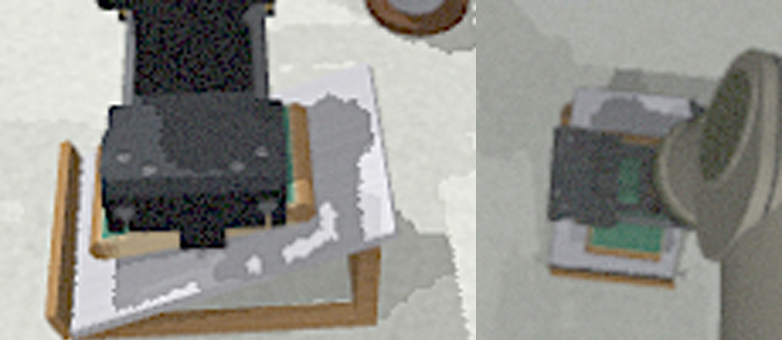

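Last picture: the plaque's near edge slopes from (100,255) up to (310,218). It is pivoting to match the slope, with its low end about 15 mm from the stop. The top view puts it about 6 mm too far to -y. I'll nudge +5 mm, lower 4 mm more, and release just wide enough that the fingers still guide it.

>>> drive_tool(moves=[[[0,2,-1,0],[0,4,-2,0],[0,5,-3,0],[0,5,-4,0],[0,5,-4,0]]])

```text
clock: 32.08
ee_pos: [0.4992, -0.3457, 0.048]
eef_rot: [0.005, 0.065, 0.998, 0.002]
wrist_force: [-0.3, 0.2, -0.6]
grip_width: 0.734
```

>>> drive_tool(moves=[[[0,0,1,0],[0,0,1,0],[0,0,1,0],[0,0,1,0],[0,0,1,0],[0,0,1,0]]], gripper=72)

```text
clock: 32.83
ee_pos: [0.4993, -0.3457, 0.0491]
eef_rot: [0.005, 0.065, 0.998, 0.002]
wrist_force: [-0.3, 0.3, 0.9]
grip_width: 0.828
```

```bash
cat > g.py <<'E'
from h import *
# green of plaque on slope: intersect rays with slope plane raised 14 mm along normal; report in rest frame
a=np.radians(-7.3);h=np.array([np.cos(a),np.sin(a),0]);Y=np.array([-np.sin(a),np.cos(a),0]);s=np.radians(22)
X=h*np.cos(s)+np.array([0,0,np.sin(s)]);N=np.cross(X,Y);o=np.array([.485,-.348,.035])
for n,b in(('side',(240,270,370,360)),('top',(390,180,460,270))):
    c=cam(n);im=cv2.GaussianBlur(c['color'],(0,0),.6).astype(int);R,G,B=[im[...,i] for i in range(3)]
    m=(G-R>(12 if n=='side' else 8))&(G>15)&(G>=B-5);ys,xs=np.nonzero(m[b[1]:b[3],b[0]:b[2]]);xs=xs+b[0];ys=ys+b[1]
    W=[]
    for u,v in zip(xs,ys):
        q,d=ray(c,u,v);p=q+d*(((o+.013*N-q)@N)/(d@N))-o;W.append([p@X*1000,p@Y*1000])
    if len(W)>20:
        W=np.array(W,np.float32);print(n,len(W),cv2.minAreaRect(W),'range',W.min(0),W.max(0))
print(ctrl.get_obs()['clock'],ctrl.get_obs()['ee_pos'])
E
python3 g.py
```

```text
side 285 ((-20.242717742919922, 6.709627151489258), (52.442562103271484, 61.85166931152344), 0.8369811773300171) range [-46.573452 -24.171234] [ 6.4047933 37.31633  ]
top 348 ((-1.2008285522460938, 4.638675689697266), (90.90658569335938, 62.84927749633789), 0.8459429144859314) range [-47.03576 -27.17541] [44.239655 35.61642 ]
32.925 [ 0.49922595 -0.34574313  0.04906756]
```

It slid home: centre x ≈ -1 mm, y ≈ +5 mm, yaw 0.8°. Lifting clear.

>>> drive_tool(moves=[[[0,0,2,0],[0,0,4,0],[0,0,15,0],[0,0,40,0],[0,0,80,0],[0,0,120,0],[-30,40,140,0],[-60,80,140,0],[-60,100,140,0],[-60,100,140,0]]], gripper=78)

```text
clock: 34.17
ee_pos: [0.4399, -0.2449, 0.19]
eef_rot: [0.006, 0.064, 0.998, 0.002]
wrist_force: [-0.1, -1.4, 0.2]
grip_width: 0.899
```

```bash
python3 g.py
python3 - <<'E'
from h import *
import pickle
o=ctrl.get_obs();print(o['clock'],o['ee_pos'],o['qd'])
# compare jar/chisel/other areas with the start picture, and edges of placed pieces
S0=pickle.load(open('side0.pkl','rb'))['color'].astype(int);c=cam('side');S=c['color'].astype(int)
def white(I):
    m=np.zeros(I.shape[:2],bool);m[195:215,305:335]=(I[195:215,305:335].min(2)>0)&(I[195:215,305:335].max(2)-I[195:215,305:335].min(2)<25);return m
jb=lambda I:np.argwhere((I[205:230,300:335,0]-I[205:230,300:335,2]>40)).mean(0)+[205,300]
ch=lambda I:np.argwhere((I[190:215,380:440,0]-I[190:215,380:440,2]>40)).mean(0)+[190,380]
print('jar',jb(S0),jb(S),'chisel',ch(S0),ch(S))
# block (cork) and board: changed, warm pixels -> template fit on hypotheses
def fit(c,I,ctr,yaw,dims,z0,color):
    h,_=None,None
# dark lower edge of block and board top
for name,X,b in(('pad area',[.527,.363,.008],0),('bearers',[.664,.167,.018],0)):
    u,v=proj(c,[X])[0].astype(int);d=np.abs(S-S0).sum(2)[v-25:v+20,u-30:u+30]>60
    k=cv2.connectedComponentsWithStats(d.astype('uint8'))[2];i=1+k[1:,4].argmax();print(name,(k[i,:4]+[u-30,v-25,0,0]).tolist())
def bb(ctr,yaw,L,W,H):
    a=np.radians(yaw);X=np.array([np.cos(a),np.sin(a),0]);Y=np.array([-np.sin(a),np.cos(a),0])
    P=proj(c,[np.array(ctr)+sx*L/2*X+sy*W/2*Y+[0,0,z] for sx in(-1,1) for sy in(-1,1) for z in(0,H)]);return np.r_[P.min(0),P.max(0)-P.min(0)].round(1)
print('exp block',bb([.527,.3633,.008],-17,.066,.044,.028),'exp board',bb([.664,.1675,.018],-10,.084,.054,.02))
E
```

```text
side 1429 ((0.18243789672851562, 7.303220748901367), (93.36048889160156, 62.53178024291992), 0.622661292552948) range [-46.573452 -24.171234] [47.12487  38.937347]
34.275 [ 0.43973935 -0.24664086  0.18940725]
34.275 [ 0.43973935 -0.24664086  0.18940725] [ 0.00309049  0.01709313  0.00874198 -0.00579356 -0.00157212 -0.00115671
  0.00116972]
jar [215.4691358  316.19753086] [216.7109375 316.546875 ] chisel [203.04059041 409.48339483] [203.39802632 409.49671053]
pad area [242, 127, 52, 45]
bearers [310, 163, 43, 29]
exp block [260.2 141.3  24.2  15.4] exp board [313.1 165.9  31.1  15.9]
```

Plaque seated. One numeric check of the block and board by colour mask in both cameras before handing in.

```bash
python3 - <<'E'
from h import *
T=cam('top');S=cam('side')
for c,n in((T,'top'),(S,'side')):
  for name,X,z in(('block',[.527,.363,.02],.036),('board',[.664,.167,.03],.038)):
    u,v=proj(c,[X])[0].astype(int);r=22
    I=c['color'][v-r:v+r,u-r-8:u+r+8].astype(float);rat=I[...,0]/(I[...,2]+5)
    if name=='board': print(n,name,'bright', end=' ')
    m=(rat>1.35).astype('uint8');k,l,st,_=cv2.connectedComponentsWithStats(m);i=1+st[1:,4].argmax();ys,xs=np.nonzero(l==i)
    W=np.array([at(c,a+u-r-8,b+v-r,z)[:2]*1000 for a,b in zip(xs,ys)],np.float32);q=cv2.minAreaRect(W);print(n,name,len(xs),np.round(q[0],1),np.round(q[1],1),round(q[2],1))
# grey pad + block outline in top
E
python3 - <<'E'
import sys;sys.path.insert(0,'.')
from h import *
c=cam('top');u,v=proj(c,[[.527,.363,.02]])[0].astype(int)
print((c['color'][v-16:v+17:2,u-14:u+15:2].max(2)))
a=np.radians(-17);X=np.array([np.cos(a),np.sin(a),0]);Y=np.array([-np.sin(a),np.cos(a),0])
print(u,v,proj(c,[np.array([.526,.363,.036])+sx*.033*X+sy*.022*Y for sx,sy in((-1,-1),(1,-1),(1,1),(-1,1))]).round(1).tolist())
E
```

```text
top block 335 [523.8 363.3] [48.2 67.1] 72.4
top board bright top board 717 [655.3 165.3] [ 73.4 100.3] 80.5
side block 164 [535.6 340.2] [86.6 43.8] 83.6
side board bright side board 772 [656.4 134.9] [119.4  97.4] 79.9
[[120 115 119 117 121 111 115 114 119 122 119 119 120 115 119]
 [122 117 116 117  99  84  59  82  87 119  94  83  87 109 120]
 [116 118 119 126  68  41  53  50  40  53  59  71  76  77  68]
 [115 115 120 108  60 101  96  81  46  34  36  44  48  67  69]
 [118 118 117  98  70  83 106  95  86 113  82  50  28  41  65]
 [121 118 127  71  84  75 105 106  97  99 107  55  29  42  69]
 [120 115 112  58  93 114 106 111 106  99 107  32  31  48  77]
 [118 120  92  80  87  85 103 110  88  90  68  33  41  53  78]
 [121 126  64  94  88  94 113  85 103 105  48  24  43  70  82]
 [116 110  67  85  90  88  89 109 108 110  37  29  50  78  80]
 [126  97  97 106  94  91  91  96 101  72  26  43  56  83  75]
 [119  66 102  98 115  85 105  88  97  52  27  46  64  74  73]
 [107  69  95  90  96  95 105  87 101  37  26  50  76  76  88]
 [ 92  54  62  70 100  99 104  92  67  27  30  62  88 104 121]
 [101  70  59  51  54  53  67  89  52  27  51  66 121 121 123]
 [121 121 106 101  81  55  55  51  55  48  50 106 120 118 119]
 [120 124 117 112 113 107 100  92  73  54  67 117 115 110 120]]
190 222 [[191.8, 234.4], [199.0, 213.6], [185.4, 209.6], [178.1, 230.3]]
```

Block measures (524,363), yaw -17.6°, against the pad at (524,363), -17.5° in the same camera. The board mask merged with the base wood, so it tells me nothing. Its contact height and tool position (664,168) match the bearers at (664,167). Handing in.

```bash
python3 -c "
from plant import ctrl
print(ctrl.close_job())"
```

```text
the job is handed in; nothing more can be done
None
```

I took the stack apart from the top down, put all four pieces in their places and handed the job in at about 34 s. No verdict is reported.

| Piece | Last check |
|---|---|
| Weight | Seen centred on the coaster, within about 1 px of where it should be. |
| Sanding block | At (524, 363) mm, yaw -17.6°; the pad measured (524, 363) mm, -17.5° in the same camera. |
| Press board | Touched down at 18.1 mm (bearer tops are 18 mm), with the tool within 1 mm of the bearers' centre. |
| Plaque | On the slope against the stop: x about 0 mm, y +7 mm, yaw 0.6°, green face up, fingers clear. |

- **Jar and chisel:** they shifted by about 1 px or less in the side view. I took the jar's 1 px to be a change in shadow.
- **Arm height:** early pictures showed the fingertips about 20–25 mm higher than the reported tool height implied. I worked from heights relative to each pick instead, and contacts then agreed to within 1 mm.
- **Checks that failed or disagreed:** the colour check on the board failed because it merged with the bearers' wood, so its position rests on the tool pose and contact height. The side camera's reading of the block also failed: it was off by about 25 mm in y and its outline came out the wrong size, so I used the top camera.

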